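Load-test a battery pack on the load box

TASK

Load-test the three-cell battery pack: lower it into the cradle of the load box (either way round) without dropping it, seat it fully down and let go of it, then turn the box's pointer knob clockwise one click at a time, resting about a second at each click, up to the third click and no further. The knob springs back when let go, so finish still holding it at the third click while the reading is taken on the meter. Leave the tools and the meter round about where they are.

Things in the scene. Friction and masses are not known exactly. Their poses are not given: they have to be found in the camera images.
- load_box: battery load box, a grey case fixed to the desk, 150 mm deep (x), 250 mm wide (y), its flat metal top panel 50 mm above the desk; behind it a finned heatsink as high as the case, to x = +109 mm. Origin under the case's middle; x to the back (heatsink), y left, z up; turned up to 17 degrees. Left on the panel the cradle, right the knob, between them at y = -2 mm two 16 mm high brass posts
- cradle (a point): middle of the seated pack: 63 mm above the desk, 9 mm above the cradle floor; axes as load_box. Open black tray, inside 72 mm long (x), 59 wide (y). Full end walls at +x and -x, 15 mm above its floor; four corner side walls at +y and -y, 12 mm high, 12 long; all flare outward, tops up to 23 mm above the floor. The middle 48 mm of both long sides is open for the fingers on the pack's width
- pack_center (a point): middle of the loose battery pack, 9 mm above what it lies on: three round cells side by side, taped together, 55 mm wide (its x), 65 mm long (its y, along the cells), 18 mm high, 0.11 to 0.18 kg. It lies on the wooden table to the right, whose top is 5 mm lower than the desk (z = -0.005 m). In the cradle its y lies along the cradle's x, either way round
- selector (a joint): knob angle in rad, clockwise from above positive, 0 at rest; clicks 24 degrees apart: 0.419, 0.838, 1.257 (third), 1.676 (fourth, overload). A sprung roller drops into a star wheel at each: leaving a click takes about 0.07 N m more, arriving at the next 0.07 less. A spring pulls the knob back from everywhere, 0.12 N m at rest to 0.23 at the third click: it stays on no click by itself
- selector_grip (a point): on the knob's vertical axis at the height to grip, 89 mm above the desk. The grip is an upright bar 46 mm long, 14 thick, 34 high (67 to 101 mm above the desk) on a 42 mm round skirt, over a star wheel 61 mm across (53 to 61 mm above the desk). Grasp the bar across its thickness. This point's axes turn with the knob and equal load_box's at rest
- selector_tip (a point): pointing end of the knob's bar (white line), 23 mm from the axis, 101 mm above the desk. The bar runs from selector_grip to here: at rest 36 degrees left (counter-clockwise) of the box's x, at the clicks 12 left, 12 right, 36 right of it. On the panel 46 mm from the axis a line marks rest, and 1, 2, 3 and 4 black dots the clicks
- meter_center (a point): middle of the dark handheld meter, 46 x 62 x 125 mm, standing upright behind the pack; to be left alone
- spool_center (a point): middle of the reel of solder, 52 mm across and 35 mm high, on the left of the load box; to be left alone
- pliers_center (a point): middle of the black-handled pliers, 56 x 112 x 12 mm, lying to the right of the pack; to be left alone
There are look-alikes about, which are no part of the job. There is more than one size of the part that bears pack_center; the job needs the larger.

How it is judged:
On the way, in this order (a step that is already met when the one before it is completed fails the run):
1. the pack is seated in the cradle and let go (horizontal distance between pack_center and cradle below 0.006 m and z of pack_center in the frame of cradle between -0.003 and 0.003 m and angle between the y axis of pack_center and the x axis of cradle, either way round below 0.12 rad and angle between pack_center's own z axis and vertical below 0.08 rad and contact force between pack and the fingers below 0.05 N), for 0.3 s.
2. the knob rests on the first click (horizontal distance between pack_center and cradle below 0.006 m and z of pack_center in the frame of cradle between -0.003 and 0.003 m and angle between the y axis of pack_center and the x axis of cradle, either way round below 0.12 rad and angle between pack_center's own z axis and vertical below 0.08 rad and value of joint selector between 0.299 and 0.539 rad and contact force between the fingers and selector above 1 N), for 0.4 s.
3. the knob rests on the second click (horizontal distance between pack_center and cradle below 0.006 m and z of pack_center in the frame of cradle between -0.003 and 0.003 m and angle between the y axis of pack_center and the x axis of cradle, either way round below 0.12 rad and angle between pack_center's own z axis and vertical below 0.08 rad and value of joint selector between 0.718 and 0.958 rad and contact force between the fingers and selector above 1 N), for 0.4 s.
4. the knob rests on the third click (horizontal distance between pack_center and cradle below 0.006 m and z of pack_center in the frame of cradle between -0.003 and 0.003 m and angle between the y axis of pack_center and the x axis of cradle, either way round below 0.12 rad and angle between pack_center's own z axis and vertical below 0.08 rad and value of joint selector between 1.137 and 1.377 rad and contact force between the fingers and selector above 1 N), for 0.4 s.
At the end, for the whole second after the job is handed in: The pack lies seated in the cradle (centre within 6 mm sideways and 3 mm in height of its place, aligned within 0.12 rad), not touched by the fingers; the fingers still hold the knob (contact over 1 N), standing still within 0.12 rad of the third click (all of step 4 and contact force between pack and the fingers below 0.05 N and velocity of joint selector between -0.15 and 0.15 rad/s); the arm keeps its last pose, push and grip.
It fails at once if the pack is dropped: let go more than 25 mm above its seat (z of pack_center in the frame of cradle above 0.025 m and contact force between pack and the fingers below 0.05 N).
It fails at once if the knob is turned past the third click towards the fourth (more than half a click too far) (value of joint selector above 1.47 rad).
It fails at once if the meter, the solder reel or the pliers are moved by more than 30 mm (distance of any of meter_center, spool_center, pliers_center from where it was at the start of the episode above 0.03 m).
It also fails if it takes over 54 s, if anything falls off the work surface, if the arm or the gripper's body presses on something with over 40 N, if the wrist force passes 120 N, or if a joint passes its speed limit or range.

ROBOT

A 6-joint arm with a two-finger parallel gripper is mounted at the origin on a cart in front of the work surface, level with it; the furniture and walls round the work are solid. World frame = base frame: x ahead of the robot, y to its left, z up, the work surface at z = 0. Lengths are in m, angles in rad, forces in N, time in s.
With the tool pointing down it reaches from about 0.35 to 1 m from the base axis. Payload 7.1 kg.
Tool frame: the origin (TCP) lies on the centre line of the jaws, within the pads' length; the fingertips stand 22 mm ahead of it and the grasp point (between the pads) lies 3 mm ahead of it (env.finger_overhang is the distance from the TCP to the fingertips, in m); z points along the fingers, y is the direction in which the jaws open and shut (so a half turn about z gives the same grasp; the last joint's range is limited). The gripper opens to 85 mm and grips with 20 to 120 N. Pads are 22 mm wide; open, the fingers measure 114 mm over their backs; the gripper's body (76 mm by 85 mm) begins 54 mm behind the grasp point. The pads swing forward as they close: fully open they stand 13 mm farther back than shut.
Start: joints at [1.217, 0.423, 1.63, -0, 1.089, -0.019], TCP at [0.205, 0.59, 0.253] pointing down, gripper open.
Joint ranges: [-3, 3], [-0.9, 2.11], [0.09, 2.58], [-1.31, 4.45], [0.11, 2.69], [-2.54, 2.54]. Speed limits (rad/s): [2.39, 2.39, 3.01, 3.14, 3.14, 3.14].

INTERFACE

Orientations are given as a unit quaternion [w, x, y, z].
In Python, from plant import env gives the robot as it stands.
- The arm moves only by the tool apply_moves, never from a script. Its arguments are lists of equal length, an entry for each row: "twist": the turn, a rotation vector about the tool's x, y, z in degrees, a list of three; "linear": the shift along the tool's x, y, z in cm, a list of three; "gripper": the closure, from 0 (fully open) to 1 (shut). In form: {"twist": [[rx, ry, rz], ...], "linear": [[dx, dy, dz], ...], "gripper": [gripper, ...]}. A call has exactly 10 rows; each row is the pose to reach, as a shift and turn from the pose commanded when the call began, along the tool's axes at that moment; what a row does not reach only later rows make up. A row lasts 1/10 s, in which the tool goes at most 50 mm and 8.59 degrees, less where a joint would pass 70% of its speed; a pose out of reach is approached as far as the arm can. A call with a gripper value outside its range is refused whole. The fingers move at their own pace and stop on an object; "grip_force" is the grip in N (left out, the last holds). Time passes only in rows, so rows that repeat a pose let the fingers close, or fill a call up. It gives the time, the measured TCP pose, the force and the opening at its end, in the units of the state.
- env.sense(): the state, without advancing time (a new reading comes with each control period).
- env.camera(name): name is "scene" or "top" or "wrist"; returns the picture (384x512x3 uint8, red, green, blue); there is no depth.
- env.camera_model(name): a dict with "fx", "fy", "cx", "cy" (pixels), "k1" (the pictures are not rectified: a ray, as slopes to the right and down, at radius r is drawn at 1 + k1 r^2 times it, then the intrinsics apply), "camera_from_world" (4x4, takes a point from world to camera coordinates). Camera axes: x right, y down, z forward; pixel columns grow to the right and rows downward; lengths in m; the calibration is good to about 2 mm. A picture is of the moment at which its call begins: read the wrist's pose just before it. camera_model takes no time and is no camera call; for the wrist camera it gives the pose at the moment of the call.
- env.job_done(): hands the job in, once; it reports no verdict.
The state is a dict: "clock": time; "qpos": joint angles; "dq": joint speeds; "tau": joint torques, N m; "position": TCP position; "tcp_rot": TCP orientation; "force": force on the tool from outside, world axes, zero at the start; "torque": the same for the moment, N m; "width": opening from 0.0 (shut) to 1.0 (fully open).
Only numpy, scipy, OpenCV 4.12 (cv2) and the standard library are available. Lean on these libraries where they do the work, as an engineer would, in place of code of your own. Each camera call takes 0.05 s, during which the arm holds its last target.

## Working session

There is one attempt and no reset: what is moved stays moved. The work goes in short steps, Python scripts to look and compute and a tool call to move; the robot and the scene stay as the last step left them, time stands still between calls to the robot, and variables do not carry over. Pictures are saved under pics/ and viewed, and the job is handed in when it is done.

Besides the shell and the picture viewer there is one more tool, called after ">>>" by a JSON object that holds its "op" and its "data". apply_moves: Moves the arm, as the interface text tells. Its arguments: {"type":"object","properties":{"twist":{"type":"array","items":{"type":"array","items":{"type":"number"}}},"linear":{"type":"array","items":{"type":"array","items":{"type":"number"}}},"gripper":{"type":"array","items":{"type":"number"}},"grip_force":{"type":"number"}},"required":["twist","linear","gripper"]}

```bash
mkdir -p pics; ls; python3 - <<'E'
from plant import env
import cv2,numpy as np
s=env.sense();print({k:np.round(v,3).tolist() for k,v in s.items()})
for n in ["scene","top","wrist"]:
    m=env.camera_model(n);print(n,{k:np.round(v,4).tolist() for k,v in m.items()})
    cv2.imwrite(f"pics/{n}0.png",env.camera(n)[:,:,::-1])
print(env.finger_overhang)
E
```

```text
pics
{'clock': 0.0, 'qpos': [1.217, 0.424, 1.631, 0.0, 1.089, -0.019], 'dq': [0.001, -0.0, 0.001, -0.002, -0.001, 0.0], 'tau': [-0.001, -55.738, -28.173, -0.0, 0.007, 0.0], 'position': [0.205, 0.59, 0.253], 'tcp_rot': [-0.0, 0.167, 0.986, -0.001], 'force': [0.45, 0.351, 0.013], 'torque': [-0.014, -0.017, -0.032], 'width': 1.001}
scene {'fx': 483.5457, 'fy': 483.5457, 'cx': 254.5027, 'cy': 197.2737, 'k1': -0.0379, 'camera_from_world': [[0.8914, -0.453, -0.016, -0.4958], [-0.3575, -0.6811, -0.639, 0.2039], [0.2786, 0.5753, -0.7691, 1.3839], [0.0, 0.0, 0.0, 1.0]]}
top {'fx': 478.1716, 'fy': 478.1716, 'cx': 246.9999, 'cy': 192.1209, 'k1': -0.1835, 'camera_from_world': [[-0.0123, -0.9999, 0.0028, -0.056], [-0.9886, 0.0117, -0.1504, 0.5463], [0.1503, -0.0046, -0.9886, 1.6802], [0.0, 0.0, 0.0, 1.0]]}
wrist {'fx': 273.8478, 'fy': 273.8478, 'cx': 253.2095, 'cy': 188.445, 'k1': -0.0237, 'camera_from_world': [[0.3292, 0.9443, -0.0017, -0.624], [0.9016, -0.3138, 0.2976, -0.0381], [0.2805, -0.0995, -0.9547, 0.3793], [0.0, 0.0, 0.0, 1.0]]}
0.022
```

View pics/scene0.png

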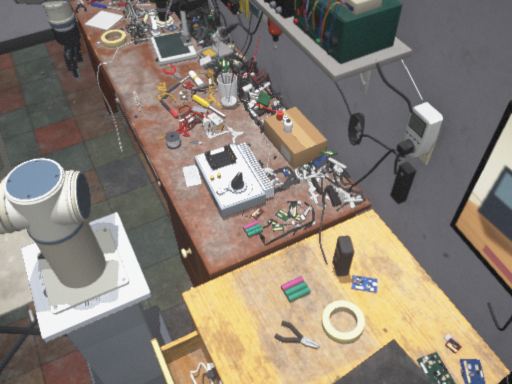

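View pics/top0.png

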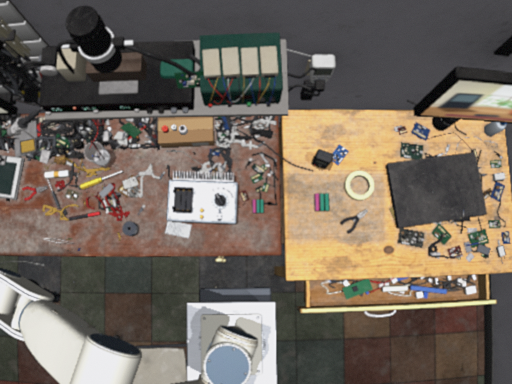

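View pics/wrist0.png

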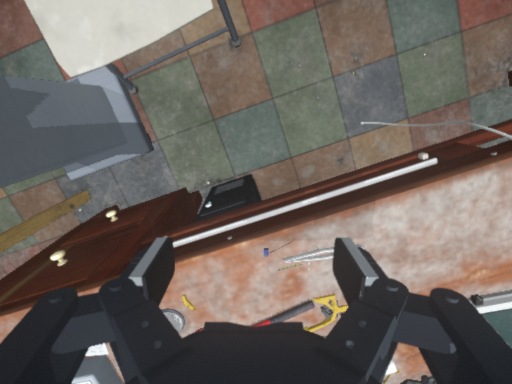

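The top view shows the load box around (202,200), with the cradle at (184,200) and the knob at (220,200). The three-cell pack is at (322,202), a smaller two-cell look-alike at (258,206), the meter at (322,158) and the pliers at (353,221). I'll zoom in next.

```bash
cat > h.py <<'E'
import numpy as np,cv2
from scipy.spatial.transform import Rotation as R
from plant import env
def und(m,uv):
    x=(np.array(uv,float)-[m['cx'],m['cy']])/[m['fx'],m['fy']]
    y=x.copy()
    for _ in range(20): y=x/(1+m['k1']*(y**2).sum(-1,keepdims=True))
    return y
def ray(m,uv):
    y=und(m,uv);T=np.array(m['camera_from_world']);Rm=T[:3,:3]
    o=-Rm.T@T[:3,3];d=np.concatenate([y,np.ones(y.shape[:-1]+(1,))],-1)@Rm
    return o,d
def plane(m,uv,z):
    o,d=ray(m,uv);return o+d*((z-o[2])/d[...,2:3])
def proj(m,p):
    T=np.array(m['camera_from_world']);c=np.atleast_2d(p)@T[:3,:3].T+T[:3,3];y=c[:,:2]/c[:,2:]
    y=y*(1+m['k1']*(y**2).sum(1,keepdims=True));return y*[m['fx'],m['fy']]+[m['cx'],m['cy']]
def tri(ms,uvs):
    A=0;b=0
    for m,uv in zip(ms,uvs):
        o,d=ray(m,np.array(uv,float));d=d/np.linalg.norm(d);P=np.eye(3)-np.outer(d,d);A=A+P;b=b+P@o
    return np.linalg.solve(A,b)
def pose(s=None):
    s=s or env.sense();q=s['tcp_rot'];return np.array(s['position']),R.from_quat([q[1],q[2],q[3],q[0]])
def go(pos,yaw_y=None,Rt=None):
    "print linear(cm), twist(deg) to reach pos with tool down and tool y along yaw_y(rad, world)"
    p,r=pose()
    if Rt is None:
        c=[]
        for a in (yaw_y,yaw_y+np.pi):
            y=np.array([np.cos(a),np.sin(a),0]);z=np.array([0,0,-1.]);c.append(R.from_matrix(np.array([np.cross(y,z),y,z]).T))
        Rt=min(c,key=lambda k:(r.inv()*k).magnitude())
    print('lin',np.round(r.inv().apply(np.array(pos)-p)*100,2),'twist',np.round(np.degrees((r.inv()*Rt).as_rotvec()),2))
E
python3 - <<'E'
import cv2
a=cv2.imread('pics/top0.png');cv2.imwrite('pics/t1.png',cv2.resize(a[140:250,150:290],None,fx=5.5,fy=5.4,interpolation=cv2.INTER_CUBIC))
cv2.imwrite('pics/t2.png',cv2.resize(a[140:240,280:400],None,fx=6,fy=6,interpolation=cv2.INTER_CUBIC))
a=cv2.imread('pics/scene0.png');cv2.imwrite('pics/s1.png',cv2.resize(a[130:250,170:330],None,fx=5,fy=5,interpolation=cv2.INTER_CUBIC))
E
```

```text
(no output)
```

View pics/t1.png

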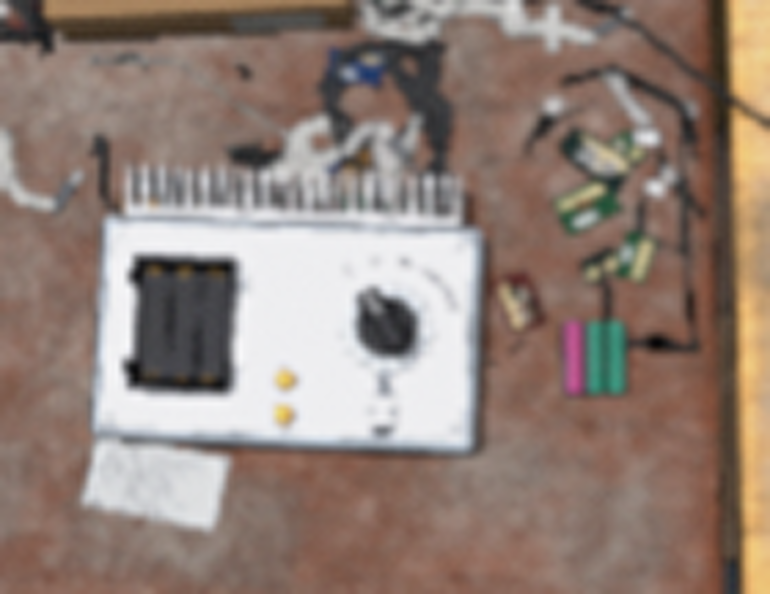

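View pics/t2.png

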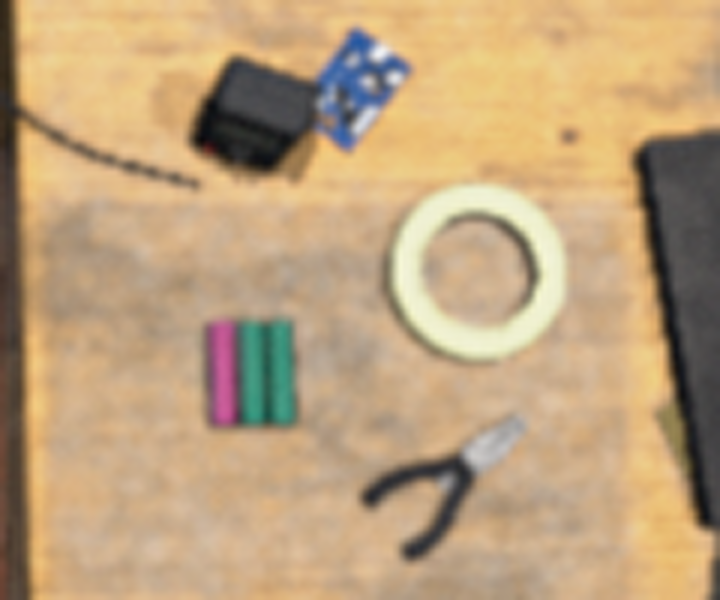

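View pics/s1.png

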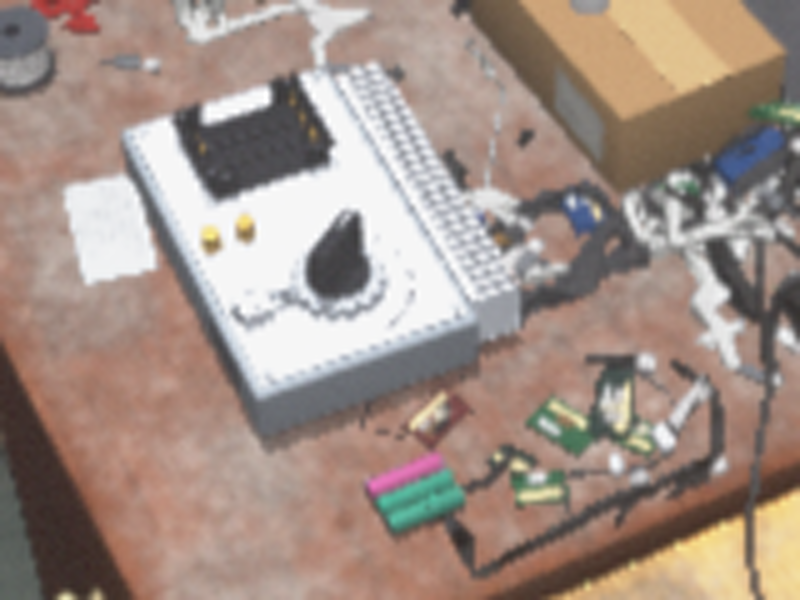

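```bash
python3 - <<'E'
from h import *
m=env.camera_model('top')
f=lambda c:np.array([150,140])+np.array(c,float)/[5.5,5.4]
P=plane(m,f([(105,217),(483,230),(472,447),(95,437)]),.05);print(P.round(3))
print(P.mean(0), np.linalg.norm(np.diff(P,axis=0),axis=1))
for a,b in((1,0),(2,3)): print('yaw of y',np.degrees(np.arctan2(*(P[b]-P[a])[[1,0]]))-90)
for a,b in((3,0),(2,1)): print('yaw of x',np.degrees(np.arctan2(*(P[b]-P[a])[[1,0]])))
C=plane(m,f([(137,260),(236,260),(232,390),(130,388)]),.07);print('cradle',C.mean(0),C.round(3))
K=plane(m,f([(388,324)]),.10);print('knob',K)
g=lambda c:np.array([280,140])+np.array(c,float)/6
im=env.camera('top');cv2.imwrite('pics/top1.png',im[:,:,::-1])
hsv=cv2.cvtColor(im,cv2.COLOR_RGB2HSV)
mk=((hsv[...,1]>90)&(hsv[...,0]>60)&(hsv[...,0]<178)).astype(np.uint8)
n,l,st,c=cv2.connectedComponentsWithStats(mk)
sub=np.zeros_like(mk);sub[188:216,310:335]=mk[188:216,310:335]
pts=np.argwhere(sub)[:,::-1].astype(np.float32)
W=plane(m,pts,.011)[:,:2].astype(np.float32)*1000
print('pack',cv2.minAreaRect(W),len(pts),pts.min(0),pts.max(0))
sub[:]=0;sub[195:216,250:267]=mk[195:216,250:267]
pts=np.argwhere(sub)[:,::-1].astype(np.float32)
print('small',cv2.minAreaRect(plane(m,pts,.012)[:,:2].astype(np.float32)*1000),len(pts))
ms=env.camera_model('scene')
print(plane(m,g([(208,320),(292,320),(296,425),(210,425)]),.011))
print(plane(m,g([(265,110)]),.12))
E
```

```text
[[ 0.591  0.218  0.05 ]
 [ 0.579 -0.03   0.05 ]
 [ 0.435 -0.021  0.05 ]
 [ 0.444  0.223  0.05 ]]
[0.51218388 0.09753671 0.05      ] [0.24859643 0.14487857 0.24488256]
yaw of y -2.75008346821528
yaw of y -2.111401132607355
yaw of x -1.898071254903474
yaw of x -3.356770248620394
cradle [0.51547092 0.16315475 0.07      ] [[0.559 0.194 0.07 ]
 [0.558 0.129 0.07 ]
 [0.472 0.132 0.07 ]
 [0.474 0.198 0.07 ]]
knob [[0.51008286 0.02981321 0.1       ]]
pack ((510.3308410644531, -335.8108215332031), (48.22891616821289, 60.03839874267578), 88.15360260009766) 197 [315. 194.] [328. 210.]
small ((500.220947265625, -100.42050170898438), (40.17988204956055, 47.78336715698242), 89.21067810058594) 126
[[ 0.54270711 -0.31152333  0.011     ]
 [ 0.54208147 -0.36355492  0.011     ]
 [ 0.47721247 -0.36364061  0.011     ]
 [ 0.47796943 -0.31064462  0.011     ]]
[[ 0.64977386 -0.33320758  0.12      ]]
```

```bash
python3 - <<'E'
from h import *
p,r=pose();m=env.camera_model('wrist');T=np.array(m['camera_from_world']);o=-T[:3,:3].T@T[:3,3]
print('cam in tool',r.inv().apply(o-p),'axes(cols x,y,z in tool)',(r.inv().as_matrix()@T[:3,:3].T).round(3))
a=np.radians(90-2.5)
go([.47,.10,.27],a)
E
```

```text
cam in tool [ 7.60413343e-02 -2.45077919e-05 -1.19756105e-01] axes(cols x,y,z in tool) [[-0.001 -0.955 -0.298]
 [ 1.    -0.    -0.   ]
 [ 0.    -0.298  0.955]]
lin [-41.11 -37.58  -1.68] twist [-6.000e-02 -1.000e-02 -1.668e+01]
```

>>> {"op": "apply_moves", "data": {"twist": [[0,0,-2],[0,0,-4],[0,0,-6],[0,0,-8],[0,0,-10],[0,0,-12],[0,0,-13],[0,0,-14],[0,0,-15],[0,0,-16.7]], "linear": [[-2,-2,0],[-5,-5,0],[-8,-8,0],[-11,-11,-0.5],[-14,-14,-0.5],[-17,-17,-0.5],[-20.5,-20,-1],[-24,-23,-1],[-27.5,-26,-1],[-31,-29,-1.5]], "gripper": [0,0,0,0,0,0,0,0,0,0]}}

```text
clock: 1.2
position: [0.4031, 0.2127, 0.2681]
tcp_rot: [-0.0, 0.021, 1.0, -0.0]
force: [0.6, 0.9, 0.4]
width: 0.998
```

```bash
python3 - <<'E'
from h import *
print(env.sense()['qpos']);go([.47,.10,.27],np.radians(87.5))
E
```

```text
[ 4.59390373e-01  1.51471334e-01  1.97587957e+00  1.26956385e-05
  1.01490093e+00 -1.06917690e+00]
lin [ -7.16 -10.97  -0.19] twist [-0.02 -0.03  0.08]
```

>>> {"op": "apply_moves", "data": {"twist": [[0,0,0],[0,0,0],[0,0,0],[0,0,0],[0,0,0],[0,0,0],[0,0,0],[0,0,0],[0,0,0],[0,0,0]], "linear": [[-2,-3,0],[-4,-6,0],[-5.5,-8.5,0],[-6.5,-10,0],[-7.2,-11,0],[-7.2,-11,0],[-7.2,-11,0],[-7.2,-11,0],[-7.2,-11,0],[-7.2,-11,0]], "gripper": [0,0,0,0,0,0,0,0,0,0]}}

```text
clock: 2.2
position: [0.4697, 0.1021, 0.2683]
tcp_rot: [-0.0, 0.021, 1.0, 0.0]
force: [-0.2, -0.3, -1.2]
width: 1.0
```

```bash
python3 - <<'E'
from h import *
import json
m=env.camera_model('wrist');json.dump({k:np.array(v).tolist() for k,v in m.items()},open('w1.json','w'))
im=env.camera('wrist');cv2.imwrite('pics/w1.png',im[:,:,::-1]);cv2.imwrite('pics/w1b.png',cv2.resize(im[:,:,::-1],(800,600),interpolation=cv2.INTER_CUBIC))
E
```

```text
(no output)
```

View pics/w1b.png

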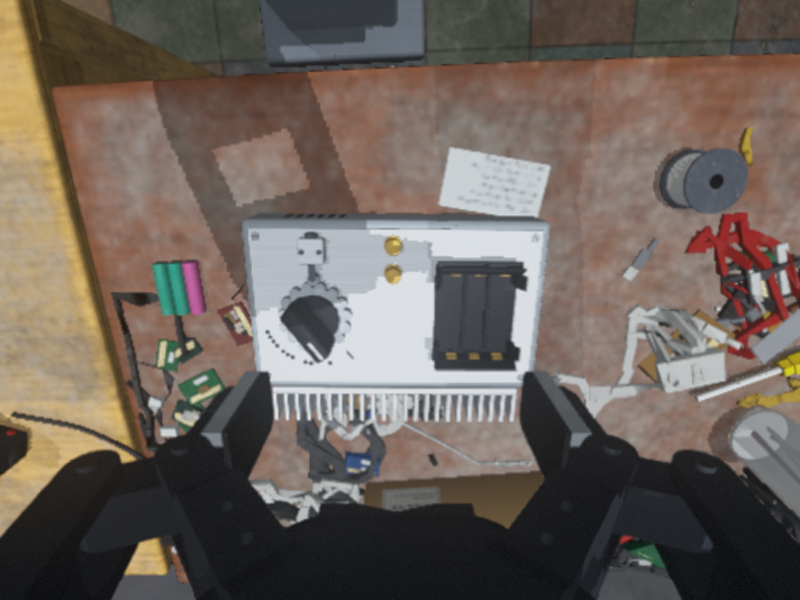

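The wrist view shows the whole load box. In the enlarged picture the knob is at (313,325), the cradle at (475,315) and the posts at (393,258). I'll zoom in to measure it.

```bash
python3 - <<'E'
import cv2
a=cv2.imread('pics/w1.png')
cv2.imwrite('pics/w1k.png',cv2.resize(a[135:260,150:250],None,fx=4.8,fy=4.8,interpolation=cv2.INTER_CUBIC))
cv2.imwrite('pics/w1c.png',cv2.resize(a[135:260,240:360],None,fx=4.8,fy=4.8,interpolation=cv2.INTER_CUBIC))
E
```

```text
(no output)
```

View pics/w1k.png

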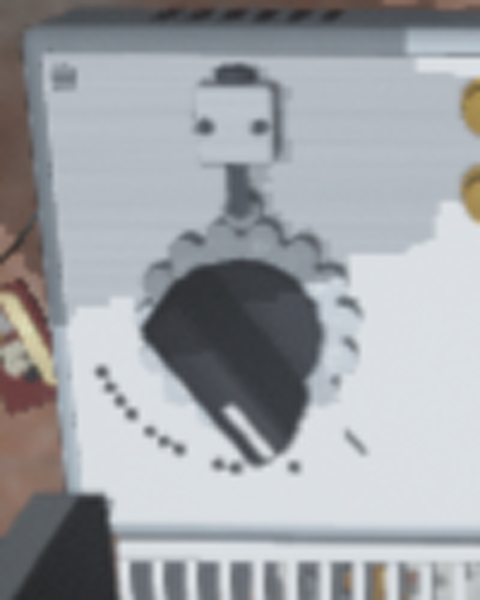

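View pics/w1c.png

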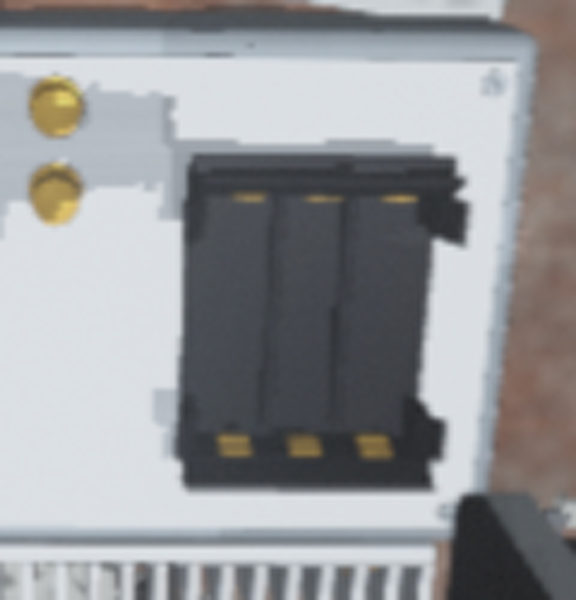

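```bash
cat > k.py <<'E'
from h import *
import json
from scipy.optimize import least_squares
m=json.load(open('w1.json'))
k=lambda c:np.array([150,135])+np.array(c,float)/4.8-0.4
c=lambda c:np.array([240,135])+np.array(c,float)/4.8-0.4
S=plane(m,np.vstack([k([(63,76)]),c([(493,82)])]),.05);print('screws',S.round(4),np.linalg.norm(S[1]-S[0]))
d=S[1]-S[0];print('yaw screws',np.degrees(np.arctan2(d[1],d[0]))-90)
E_=plane(m,np.vstack([k([(45,55),(480,538),(120,533)]),c([(515,62),(10,540),(440,537)])]),.05);print('edges',E_.round(4))
D=plane(m,k([(355,441),(294,467),(227,466),(165,440.5),(116,393)]),.05)[:,:2]
an=np.radians([36,12,-12,-36,-60])
f=lambda x:(D-x[:2]-x[3]*np.c_[np.cos(an+x[2]),np.sin(an+x[2])]).ravel()
s=least_squares(f,[.51,.03,0,.046]);print('knob from dots',s.x[:2],np.degrees(s.x[2]),s.x[3],np.abs(s.fun).max())
P=plane(m,c([(57,106),(57,192)]),.066);print('posts',P.round(4))
C=plane(m,c([(192,157),(455,160),(432,489),(185,487)]),.077);print('cradle tops',C.round(4),C.mean(0))
F=plane(m,c([(203,200),(437,203),(413,432),(187,430)]),.054);print('floor',F.round(4),F.mean(0))
W=plane(m,k([(247,312)]),.061);print('wheel',W)
T=plane(m,k([(262,460)]),.101);print('tip',T)
e=plane(m,k([(218,405),(262,466),(275,460),(160,330)]),.101);print(e.round(4))
E
python3 k.py
```

```text
screws [[ 0.4447 -0.0096  0.05  ]
 [ 0.4559  0.2135  0.05  ]] 0.22340215666745145
yaw screws -2.859239493458034
edges [[ 0.4391 -0.0135  0.05  ]
 [ 0.5833  0.0921  0.05  ]
 [ 0.5774 -0.0119  0.05  ]
 [ 0.4509  0.219   0.05  ]
 [ 0.5835  0.0811  0.05  ]
 [ 0.588   0.2054  0.05  ]]
knob from dots [0.51312338 0.03333152] -2.966919045701098 0.045693572514948336 0.0002930742833924596
posts [[0.4544 0.1005 0.066 ]
 [0.4764 0.0996 0.066 ]]
cradle tops [[0.4662 0.1328 0.077 ]
 [0.4697 0.1966 0.077 ]
 [0.5582 0.1947 0.077 ]
 [0.5547 0.1297 0.077 ]] [0.51219119 0.16345479 0.077     ]
floor [[0.4833 0.1376 0.054 ]
 [0.4867 0.1992 0.054 ]
 [0.5525 0.1952 0.054 ]
 [0.5491 0.1324 0.054 ]] [0.51786912 0.16607415 0.054     ]
wheel [[0.507568   0.03411548 0.061     ]]
tip [[0.53145846 0.04263309 0.101     ]]
[[0.5167 0.0336 0.101 ]
 [0.533  0.0425 0.101 ]
 [0.5316 0.0458 0.101 ]
 [0.4972 0.0221 0.101 ]]
```

```bash
python3 - <<'E'
from h import *
go([.50,.165,.22],np.radians(87.1))
E
```

```text
lin [-2.75  6.42  4.84] twist [0.   0.   0.47]
```

>>> {"op": "apply_moves", "data": {"twist": [[0,0,0.5],[0,0,0.5],[0,0,0.5],[0,0,0.5],[0,0,0.5],[0,0,0.5],[0,0,0.5],[0,0,0.5],[0,0,0.5],[0,0,0.5]], "linear": [[-0.5,1.2,1],[-1.2,3,2.2],[-2,4.6,3.5],[-2.5,6,4.5],[-2.8,6.4,4.8],[-2.8,6.4,4.8],[-2.8,6.4,4.8],[-2.8,6.4,4.8],[-2.8,6.4,4.8],[-2.8,6.4,4.8]], "gripper": [0,0,0,0,0,0,0,0,0,0]}}

```text
clock: 3.25
position: [0.5008, 0.1639, 0.2207]
tcp_rot: [0.0, 0.026, 1.0, 0.0]
force: [-0.0, -0.6, 0.6]
width: 1.001
```

```bash
python3 - <<'E'
from h import *
import json
m=env.camera_model('wrist');json.dump({k:np.array(v).tolist() for k,v in m.items()},open('w2.json','w'))
im=env.camera('wrist');cv2.imwrite('pics/w2.png',im[:,:,::-1])
u=proj(m,[.515,.164,.06])[0];print(u)
a,b=int(u[1])-90,int(u[0])-90;print(b,a)
cv2.imwrite('pics/w2c.png',cv2.resize(im[a:a+180,b:b+180,::-1],None,fx=3.3,fy=3.3,interpolation=cv2.INTER_CUBIC))
E
```

```text
[254.09616855 190.84979537]
164 100
```

View pics/w2c.png

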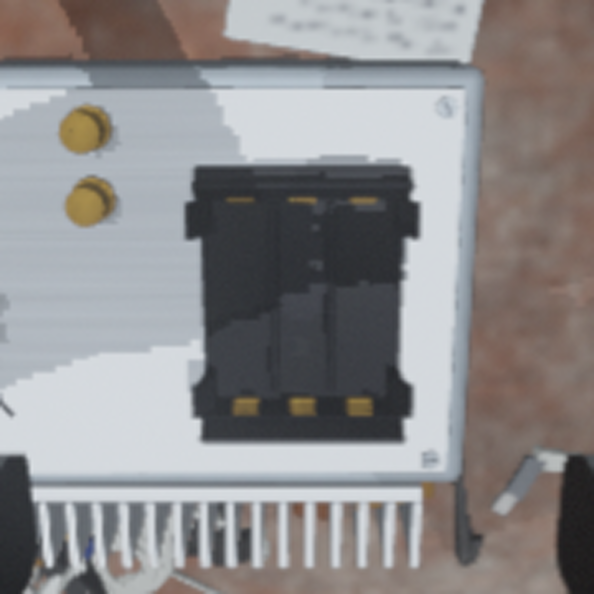

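```bash
cat > k2.py <<'E'
from h import *
import json
m=json.load(open('w2.json'))
c=lambda c:np.array([164,100])+np.array(c,float)/3.3-0.35
C=plane(m,c([(194,167),(413,167),(404,441),(202,441)]),.077);print('tops',C.round(4),C.mean(0))
C=plane(m,c([(186,219),(419,219),(412,395),(192,395)]),.076);print('corner tops',C.round(4),C.mean(0))
F=plane(m,c([(203,230),(406,230),(402,390),(206,390)]),.054);print('floor',F.round(4),F.mean(0))
F=plane(m,c([(300,396)]),.054);print('inner +x base',F)
F=plane(m,c([(300,413)]),.069);print('inner +x top15',F)
print('screw',plane(m,c([(445,107),(429,459)]),.05),'post',plane(m,c([(85,130),(91,202)]),.066))
m1=json.load(open('w1.json'));c1=lambda c:np.array([240,135])+np.array(c,float)/4.8-0.4
for a,b in (((192,157),(194,167)),((455,160),(413,167)),((432,489),(404,441)),((185,487),(202,441)),((493,82),(445,107)),((57,106),(84,130)),((57,192),(90,202)),((235,445),(246,407)),((375,445),(360,407))):
    print(a,tri([m1,m],[c1(a),c(b)]).round(4))
E
python3 k2.py
```

```text
tops [[0.4668 0.1358 0.077 ]
 [0.4702 0.1999 0.077 ]
 [0.5587 0.1957 0.077 ]
 [0.5552 0.1307 0.077 ]] [0.51269725 0.16553742 0.077     ]
corner tops [[0.4824 0.132  0.076 ]
 [0.4861 0.2016 0.076 ]
 [0.5431 0.1986 0.076 ]
 [0.5394 0.1288 0.076 ]] [0.5127435  0.16523503 0.076     ]
floor [[0.4911 0.1342 0.054 ]
 [0.4946 0.2001 0.054 ]
 [0.5509 0.1978 0.054 ]
 [0.5474 0.1305 0.054 ]] [0.52098914 0.16564032 0.054     ]
inner +x base [[0.55129858 0.16264849 0.054     ]]
inner +x top15 [[0.55073377 0.16260702 0.069     ]]
screw [[0.45621974 0.21359377 0.05      ]
 [0.58000446 0.20738427 0.05      ]] post [[0.45553034 0.10258768 0.066     ]
 [0.47760109 0.10176899 0.066     ]]
(192, 157) [0.4692 0.1341 0.0633]
(455, 160) [0.4735 0.2018 0.0598]
(432, 489) [0.5615 0.1963 0.0712]
(185, 487) [0.5573 0.1301 0.0723]
(493, 82) [0.4562 0.2138 0.049 ]
(57, 106) [0.4562 0.1003 0.0575]
(57, 192) [0.4791 0.0993 0.0567]
(235, 445) [0.5502 0.1446 0.0629]
(375, 445) [0.5523 0.1827 0.0623]
```

```bash
python3 - <<'E'
from h import *
go([.49,-.336,.22],np.radians(88))
E
```

```text
lin [ -1.55 -49.99   0.06] twist [ 0.01  0.03 -1.01]
```

>>> {"op": "apply_moves", "data": {"twist": [[0,0,0],[0,0,0],[0,0,0],[0,0,0],[0,0,0],[0,0,0],[0,0,0],[0,0,-0.5],[0,0,-1],[0,0,-1]], "linear": [[0,-2,0],[0,-5,0],[-0.3,-9,0],[-0.5,-14,0],[-0.7,-19,0],[-0.9,-24,0],[-1.1,-29,0],[-1.3,-34,0],[-1.5,-39,0],[-1.5,-43,0]], "gripper": [0,0,0,0,0,0,0,0,0,0]}}

```text
clock: 4.3
position: [0.4931, -0.2688, 0.2206]
tcp_rot: [0.0, 0.018, 1.0, -0.0]
force: [0.0, 0.1, -0.3]
width: 1.0
```

>>> {"op": "apply_moves", "data": {"twist": [[0,0,0],[0,0,0],[0,0,0],[0,0,0],[0,0,0],[0,0,0],[0,0,0],[0,0,0],[0,0,0],[0,0,0]], "linear": [[0,-3,0],[0,-5,0],[0,-6.5,0],[0,-7,0],[0,-7,0],[0,-7,0],[0,-7,0],[0,-7,0],[0,-7,0],[0,-7,0]], "gripper": [0,0,0,0,0,0,0,0,0,0]}}

```text
clock: 5.3
position: [0.491, -0.3356, 0.2204]
tcp_rot: [0.0, 0.017, 1.0, 0.0]
force: [-0.6, -0.4, 0.0]
width: 1.002
```

```bash
python3 - <<'E'
from h import *
import json
print(env.sense()['qpos'].__repr__())
m=env.camera_model('wrist');json.dump({k:np.array(v).tolist() for k,v in m.items()},open('w3.json','w'))
im=env.camera('wrist');cv2.imwrite('pics/w3.png',im[:,:,::-1])
u=proj(m,[.51,-.337,.01])[0];print(u)
a,b=int(u[1])-90,int(u[0])-90;print(b,a)
cv2.imwrite('pics/w3c.png',cv2.resize(im[a:a+180,b:b+180,::-1],None,fx=3.3,fy=3.3,interpolation=cv2.INTER_CUBIC))
hsv=cv2.cvtColor(im,cv2.COLOR_RGB2HSV)
mk=((hsv[...,1]>110)&(hsv[...,0]>60)&(hsv[...,0]<178)).astype(np.uint8)
n,l,st,c=cv2.connectedComponentsWithStats(cv2.morphologyEx(mk,cv2.MORPH_CLOSE,np.ones((5,5))))
i=1+np.argmax(st[1:,4]);print(st[i],c[i])
pts=np.argwhere(l==i)[:,::-1].astype(np.float32)
r=cv2.minAreaRect(plane(m,pts,.007)[:,:2].astype(np.float32)*1000);print(r)
E
```

```text
array([-6.19585959e-01,  4.18382417e-01,  1.72414162e+00,  3.32413532e-05,
        9.99031509e-01, -2.15621570e+00])
[252.77518349 182.46424582]
162 92
[ 231  156   42   51 2022] [251.94312562 180.40504451]
((509.6240539550781, -338.4197692871094), (51.468406677246094, 65.3783187866211), 89.16947174072266)
```

View pics/w3c.png

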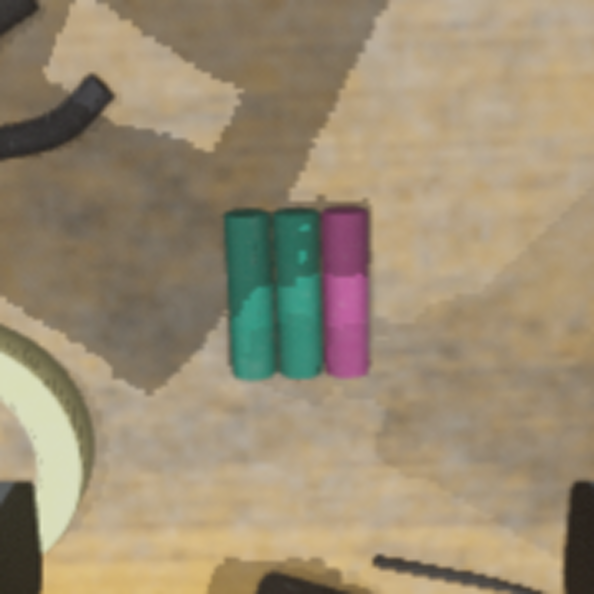

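```bash
python3 - <<'E'
from h import *
import json
m=json.load(open('w3.json'))
c=lambda c:np.array([162,92])+np.array(c,float)/3.3-0.35
C=plane(m,c([(225,290-75),(370.5,215),(369.5,372),(232,372)]),.004);print(C.round(4),C.mean(0))
for a,b in((0,3),(1,2)):
    d=C[b]-C[a];print(np.degrees(np.arctan2(d[1],d[0])))
d=plane(m,c([(274,212),(276.5,377)]),.006);d=d[1]-d[0];print('seam',np.degrees(np.arctan2(d[1],d[0])))
d=plane(m,c([(321,210),(324,377)]),.006);d=d[1]-d[0];print('seam',np.degrees(np.arctan2(d[1],d[0])))
print('near',plane(m,c([(297,208)]),np.array(.004)),'far',plane(m,c([(300,379)]),.01))
E
```

```text
[[ 0.4776 -0.3644  0.004 ]
 [ 0.4795 -0.3097  0.004 ]
 [ 0.5425 -0.3108  0.004 ]
 [ 0.5406 -0.3654  0.004 ]] [ 0.51006082 -0.33756361  0.004     ]
-0.9182589289073103
-1.072115538399201
seam -1.6650568531445291
seam -0.6219254092085974
near [[ 0.47589705 -0.33720043  0.004     ]] far [[ 0.54220926 -0.33841631  0.01      ]]
```

```bash
python3 - <<'E'
from h import *
go([.5095,-.3375,.020],np.radians(89))
E
```

```text
lin [-1.85 -0.11 20.04] twist [-0.    0.   -0.97]
```

>>> {"op": "apply_moves", "data": {"twist": [[0,0,-0.5],[0,0,-1],[0,0,-1],[0,0,-1],[0,0,-1],[0,0,-1],[0,0,-1],[0,0,-1],[0,0,-1],[0,0,-1]], "linear": [[-0.5,0,1],[-1.2,-0.1,3],[-1.8,-0.1,6],[-1.85,-0.1,9],[-1.85,-0.1,12],[-1.85,-0.1,15],[-1.85,-0.1,17],[-1.85,-0.1,18.5],[-1.85,-0.1,19.5],[-1.85,-0.1,20]], "gripper": [0,0,0,0,0,0,0,0,0,0], "grip_force": 40}}

```text
clock: 6.35
position: [0.5093, -0.3374, 0.0194]
tcp_rot: [-0.0, 0.009, 1.0, 0.0]
force: [-0.4, -0.8, 0.0]
width: 0.996
```

>>> {"op": "apply_moves", "data": {"twist": [[0,0,0],[0,0,0],[0,0,0],[0,0,0],[0,0,0],[0,0,0],[0,0,0],[0,0,0],[0,0,0],[0,0,0]], "linear": [[0,0,0],[0,0,0],[0,0,0],[0,0,0],[0,0,0],[0,0,0],[0,0,0],[0,0,0],[0,0,0],[0,0,0]], "gripper": [0,0.15,0.25,0.35,0.45,0.6,0.6,0.6,0.6,0.6], "grip_force": 40}}

```text
clock: 7.35
position: [0.5098, -0.3379, 0.0216]
tcp_rot: [0.001, 0.009, 1.0, -0.0]
force: [-2.0, -0.1, 7.6]
width: 0.618
```

```bash
python3 - <<'E'
from h import *
s=env.sense();print(s['width'],s['position'],s['force'],s['torque'])
im=env.camera('wrist');cv2.imwrite('pics/w4.png',im[100:384,100:412,::-1])
E
```

```text
0.6179303053705149 [ 0.50982628 -0.3379075   0.02164751] [-2.02151729 -0.11459868  7.5828189 ] [0.13102881 0.34614909 0.029103  ]
```

View pics/w4.png

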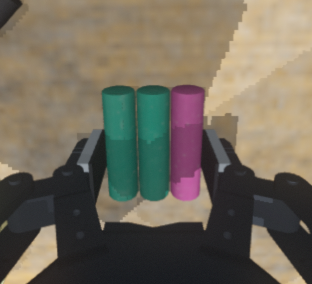

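>>> {"op": "apply_moves", "data": {"twist": [[0,0,0],[0,0,0],[0,0,0],[0,0,0],[0,0,0],[0,0,0],[0,0,0],[0,0,0],[0,0,0],[0,0,0]], "linear": [[0,0,-0.3],[0,0,-1],[0,0,-2.5],[0,0,-5],[0,0,-8],[0,0,-11],[0,0,-14],[0,0,-16],[0,0,-17],[0,0,-17]], "gripper": [0.6,0.6,0.6,0.6,0.6,0.6,0.6,0.6,0.6,0.6]}}

```text
clock: 8.4
position: [0.51, -0.338, 0.1924]
tcp_rot: [0.001, 0.009, 1.0, -0.001]
force: [0.1, -0.3, -2.1]
width: 0.616
```

```bash
python3 - <<'E'
from h import *
import json
s=env.sense();print(s['width'],s['position'],s['force'],s['torque'])
m=env.camera_model('wrist');json.dump({k:np.array(v).tolist() for k,v in m.items()},open('w5.json','w'))
im=env.camera('wrist');cv2.imwrite('pics/w5.png',im[:,:,::-1]);cv2.imwrite('pics/w5c.png',cv2.resize(im[150:330,150:350,::-1],None,fx=3.3,fy=3.3,interpolation=cv2.INTER_CUBIC))
print(env.sense()['qpos'])
go([.515,.165,.19],np.radians(87.1))
E
```

```text
0.6160042055445037 [ 0.51003204 -0.33800375  0.19236856] [ 0.09721762 -0.31437192 -2.1453305 ] [-0.05690614  0.02558785  0.00194441]
[-6.04711277e-01  4.77712091e-01  1.70673639e+00  3.77071936e-06
  9.56144617e-01 -2.15833150e+00]
lin [ 0.3  50.26  0.06] twist [-0.03  0.05  1.92]
```

View pics/w5c.png

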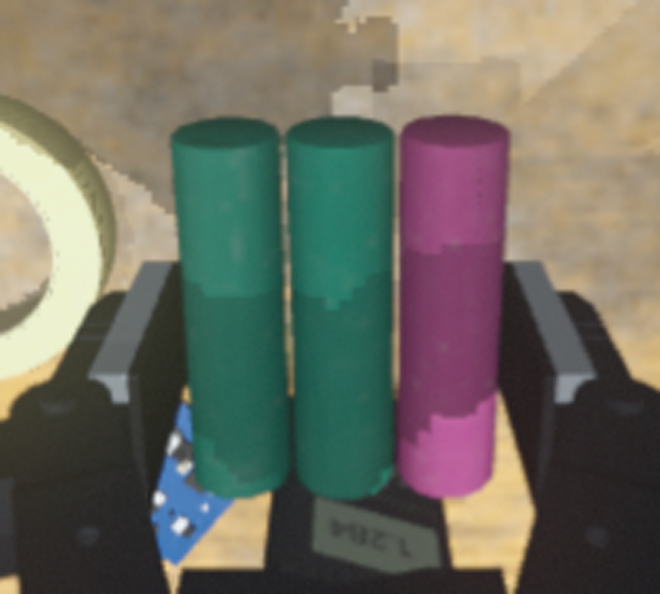

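```bash
python3 - <<'E'
from h import *
import json
m=json.load(open('w5.json'));p=np.array([.51003,-.338,.19237])
c=lambda c:np.array([150,150])+np.array(c,float)/3.3-0.35
z=.1748
print('near bot',plane(m,c([(228,118),(455,117)]),z-.008)-p)
print('near top',plane(m,c([(228,150),(455,148)]),z+.009)-p)
print('far top',plane(m,c([(242,496),(447,496)]),z+.006)-p)
print('L/R near',plane(m,c([(171,140),(510,137)]),z)-p,'far',plane(m,c([(192,470),(494,470)]),z)-p)
E
```

```text
near bot [[-0.0327978  -0.01868213 -0.02557   ]
 [-0.03231837  0.01939721 -0.02557   ]]
near top [[-0.03289638 -0.01659904 -0.00857   ]
 [-0.03263089  0.01739339 -0.00857   ]]
far top [[ 0.03221255 -0.0182083  -0.01157   ]
 [ 0.03279515  0.01771941 -0.01157   ]]
L/R near [[-0.0316851  -0.02689882 -0.01757   ]
 [-0.03126113  0.02725765 -0.01757   ]] far [[ 0.03134895 -0.02788877 -0.01757   ]
 [ 0.03223925  0.02687873 -0.01757   ]]
```

>>> {"op": "apply_moves", "data": {"twist": [[0,0,0],[0,0,0],[0,0,0.3],[0,0,0.6],[0,0,1],[0,0,1.5],[0,0,1.9],[0,0,1.9],[0,0,1.9],[0,0,1.9]], "linear": [[0,1.5,0],[0,4,0],[0,8,0],[0,12.5,0],[0.1,17,0],[0.2,21.5,0],[0.3,26,0],[0.3,30.5,0],[0.3,35,0],[0.3,39.5,0]], "gripper": [0.6,0.6,0.6,0.6,0.6,0.6,0.6,0.6,0.6,0.6]}}

```text
clock: 9.45
position: [0.5114, 0.0598, 0.189]
tcp_rot: [-0.001, 0.025, 1.0, -0.0]
force: [0.4, -0.2, -1.2]
width: 0.617
```

>>> {"op": "apply_moves", "data": {"twist": [[0,0,0],[0,0,0],[0,0,0],[0,0,0],[0,0,0],[0,0,0],[0,0,0],[0,0,0],[0,0,0],[0,0,0]], "linear": [[0,4,0],[0,7,0],[0,9.3,0],[0,10.4,0],[0,10.8,0],[0,10.8,0],[0,10.8,0],[0,10.8,0],[0,10.8,0],[0,10.8,0]], "gripper": [0.6,0.6,0.6,0.6,0.6,0.6,0.6,0.6,0.6,0.6]}}

```text
clock: 10.45
position: [0.5187, 0.1648, 0.1904]
tcp_rot: [0.0, 0.026, 1.0, 0.0]
force: [-0.2, -0.5, -1.1]
width: 0.614
```

```bash
python3 - <<'E'
from h import *
import json
s=env.sense();print(s['width'],s['position'],s['force'],s['torque'])
go([.515,.165,.11],np.radians(87.1))
E
```

```text
0.6139312209290958 [0.51866391 0.16476148 0.19039734] [-0.22403887 -0.51062901 -1.09499361] [0.01066751 0.00309911 0.01177849]
lin [0.37 0.01 8.04] twist [ 0.    0.   -0.03]
```

>>> {"op": "apply_moves", "data": {"twist": [[0,0,0],[0,0,0],[0,0,0],[0,0,0],[0,0,0],[0,0,0],[0,0,0],[0,0,0],[0,0,0],[0,0,0]], "linear": [[0.2,0,1],[0.35,0,2.5],[0.35,0,4],[0.35,0,5.5],[0.35,0,6.8],[0.35,0,7.6],[0.35,0,8],[0.35,0,8],[0.35,0,8],[0.35,0,8]], "gripper": [0.6,0.6,0.6,0.6,0.6,0.6,0.6,0.6,0.6,0.6]}}

```text
clock: 11.45
position: [0.5155, 0.1656, 0.1109]
tcp_rot: [0.001, 0.025, 1.0, 0.0]
force: [0.0, 0.4, -1.6]
width: 0.615
```

```bash
python3 - <<'E'
from h import *
import json
s=env.sense();print(s['width'],s['position'],s['force'],s['torque'])
m=env.camera_model('wrist');json.dump({k:np.array(v).tolist() for k,v in m.items()},open('w6.json','w'))
im=env.camera('wrist');cv2.imwrite('pics/w6.png',im[:,:,::-1]);cv2.imwrite('pics/w6c.png',cv2.resize(im[110:330,130:370,::-1],None,fx=2.7,fy=2.7,interpolation=cv2.INTER_CUBIC))
im=env.camera('scene');cv2.imwrite('pics/s6.png',im[:,:,::-1]);cv2.imwrite('pics/s6c.png',cv2.resize(im[110:230,170:300,::-1],None,fx=5,fy=5,interpolation=cv2.INTER_CUBIC))
E
```

```text
0.6146885231231873 [0.51554459 0.16562619 0.11091105] [ 0.02130773  0.36229282 -1.64342889] [-0.03444202  0.03287296 -0.02171369]
```

View pics/w6c.png

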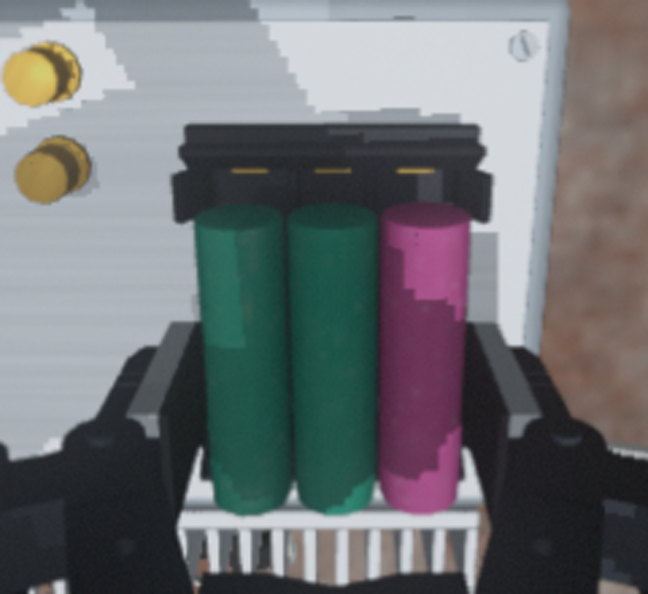

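View pics/s6c.png

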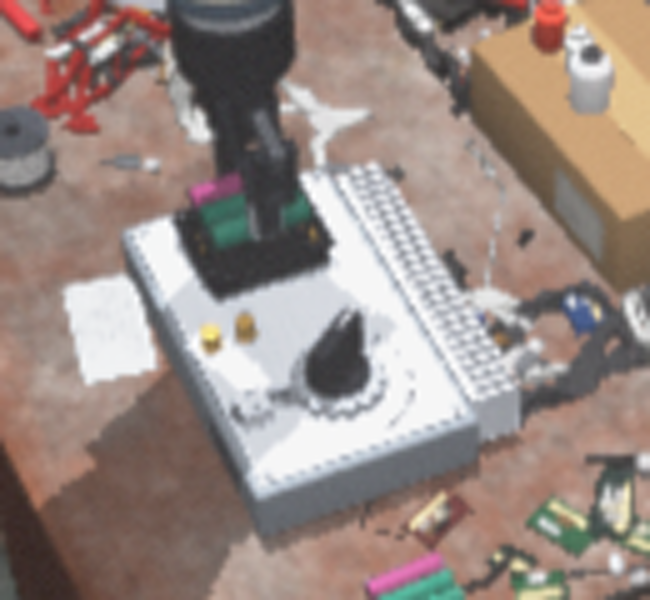

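```bash
python3 - <<'E'
from h import *
import json
m=json.load(open('w6.json'))
c=lambda c:np.array([130,110])+np.array(c,float)/2.7-0.35
for r in (125,135,150,168): print(r,[(z,plane(m,c([(333,r)]),z)[0,0].round(4)) for z in (.05,.054,.069,.077)])
print('near end',plane(m,c([(333,208)]),.111-.0176-.008),'mid',plane(m,c([(240,208),(425,206)]),.0854))
print('screw',plane(m,c([(523,45)]),.05))
E
```

```text
125 [(0.05, np.float64(0.4732)), (0.054, np.float64(0.4725)), (0.069, np.float64(0.4697)), (0.077, np.float64(0.4682))]
135 [(0.05, np.float64(0.4757)), (0.054, np.float64(0.4749)), (0.069, np.float64(0.4719)), (0.077, np.float64(0.4703))]
150 [(0.05, np.float64(0.4795)), (0.054, np.float64(0.4786)), (0.069, np.float64(0.4753)), (0.077, np.float64(0.4735))]
168 [(0.05, np.float64(0.4841)), (0.054, np.float64(0.4831)), (0.069, np.float64(0.4794)), (0.077, np.float64(0.4774))]
near end [[0.48378643 0.16698028 0.0854    ]] mid [[0.48281201 0.14790522 0.0854    ]
 [0.48432023 0.18585699 0.0854    ]]
screw [[0.4561372  0.21395255 0.05      ]]
```

>>> {"op": "apply_moves", "data": {"twist": [[0,0,0],[0,0,0],[0,0,0],[0,0,0],[0,0,0],[0,0,0],[0,0,0],[0,0,0],[0,0,0],[0,0,0]], "linear": [[0,0,0.3],[0,0,0.7],[0,0,1.1],[0,0,1.5],[0,0,1.9],[0,0,2.2],[0,0,2.5],[0,0,2.7],[0,0,2.8],[0,0,2.8]], "gripper": [0.6,0.6,0.6,0.6,0.6,0.6,0.6,0.6,0.6,0.6]}}

```text
clock: 12.55
position: [0.5151, 0.1655, 0.0822]
tcp_rot: [-0.0, 0.025, 1.0, -0.0]
force: [0.7, 0.6, -1.2]
width: 0.616
```

>>> {"op": "apply_moves", "data": {"twist": [[0,0,0],[0,0,0],[0,0,0],[0,0,0],[0,0,0],[0,0,0],[0,0,0],[0,0,0],[0,0,0],[0,0,0]], "linear": [[0,0,0.05],[0,0,0.1],[0,0,0.15],[0,0,0.2],[0,0,0.25],[0,0,0.3],[0,0,0.3],[0,0,0.3],[0,0,0.3],[0,0,0.3]], "gripper": [0.6,0.6,0.6,0.6,0.6,0.6,0.6,0.6,0.6,0.6]}}

```text
clock: 13.55
position: [0.5152, 0.1655, 0.0806]
tcp_rot: [0.0, 0.025, 1.0, 0.0]
force: [-4.4, -1.1, 14.6]
width: 0.618
```

>>> {"op": "apply_moves", "data": {"twist": [[0,0,0],[0,0,0],[0,0,0],[0,0,0],[0,0,0],[0,0,0],[0,0,0],[0,0,0],[0,0,0],[0,0,0]], "linear": [[0,0,-0.1],[0,0,-0.2],[0,0,-0.2],[0,0,-0.2],[0,0,-0.2],[0,0,-0.2],[0,0,-0.2],[0,0,-0.2],[0,0,-0.2],[0,0,-0.2]], "gripper": [0.6,0.5,0.35,0.3,0.25,0.2,0.15,0.15,0.15,0.15]}}

```text
clock: 14.55
position: [0.5151, 0.1655, 0.0813]
tcp_rot: [0.0, 0.025, 1.0, 0.0]
force: [0.7, -0.6, 0.3]
width: 0.846
```

```bash
python3 - <<'E'
from h import *
import json
s=env.sense();print(s['width'],s['position'],s['force'],s['torque'])
m=env.camera_model('wrist');json.dump({k:np.array(v).tolist() for k,v in m.items()},open('w7.json','w'))
im=env.camera('wrist');cv2.imwrite('pics/w7.png',im[:,:,::-1]);cv2.imwrite('pics/w7c.png',cv2.resize(im[110:330,130:370,::-1],None,fx=2.7,fy=2.7,interpolation=cv2.INTER_CUBIC))
E
```

```text
0.846382633153378 [0.51510741 0.16547892 0.08133109] [ 0.71633626 -0.60544138  0.28337652] [-0.04072629  0.00298793 -0.01954153]
```

View pics/w7c.png

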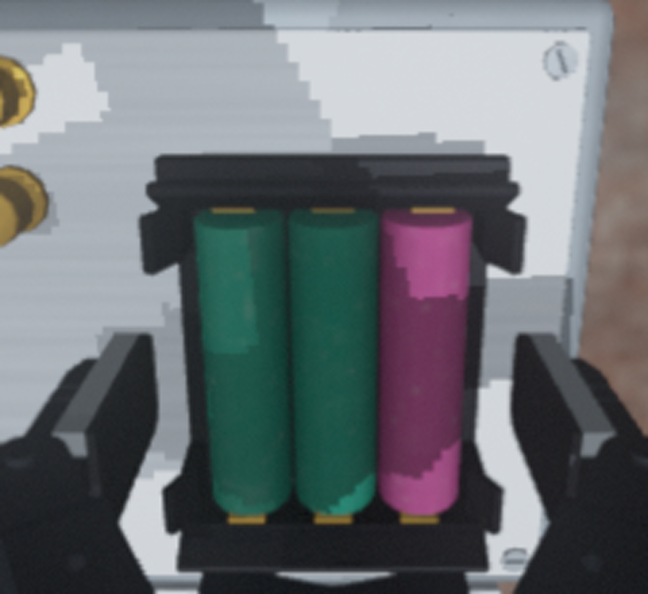

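The picture shows the pack seated between both end walls, with the gold contacts visible at each end and the fingers clear of it. I'll lift off and look at the knob.

>>> {"op": "apply_moves", "data": {"twist": [[0,0,0],[0,0,0],[0,0,0],[0,0,0],[0,0,0],[0,0,0],[0,0,0],[0,0,0],[0,0,0],[0,0,0]], "linear": [[0,0,-0.3],[0,0,-0.8],[0,0,-1.5],[0,0,-2.5],[0,0,-4],[0,0,-6],[0,0,-8],[0,0,-10],[0,0,-12],[0,0,-12]], "gripper": [0.15,0.15,0.15,0.15,0.15,0.15,0.15,0.15,0.15,0.15]}}

```text
clock: 15.6
position: [0.5168, 0.166, 0.2048]
tcp_rot: [0.003, 0.025, 1.0, 0.001]
force: [0.5, 0.7, -0.2]
width: 0.852
```

```bash
python3 - <<'E'
from h import *
s=env.sense();print(s['width'],s['position'],s['force'],s['qpos'])
go([.5131,.0333,.20],np.radians(87.1))
go([.5131,.0333,.20],np.radians(123.1))
E
```

```text
0.8520393305947571 [0.5168148  0.16599748 0.20475902] [ 0.50998008  0.68350074 -0.18800315] [ 2.88854357e-01  3.65525284e-01  1.85348568e+00  1.56377821e-05
  9.16625966e-01 -1.23160723e+00]
lin [ -0.29 -13.27   0.45] twist [0.11 0.32 0.02]
lin [ -0.29 -13.27   0.45] twist [ 1.000e-02  3.500e-01 -3.598e+01]
```

>>> {"op": "apply_moves", "data": {"twist": [[0,0,-3],[0,0,-8],[0,0,-13],[0,0,-19],[0,0,-25],[0,0,-31],[0,0,-35],[0,0,-36],[0,0,-36],[0,0,-36]], "linear": [[0,-1,0],[0,-3.5,0.1],[-0.1,-6.5,0.2],[-0.2,-9.5,0.3],[-0.3,-12,0.5],[-0.3,-13.3,0.5],[-0.3,-13.3,0.5],[-0.3,-13.3,0.5],[-0.3,-13.3,0.5],[-0.3,-13.3,0.5]], "gripper": [0.3,0.45,0.45,0.45,0.45,0.45,0.45,0.45,0.45,0.45]}}

```text
clock: 16.6
position: [0.5113, 0.0328, 0.1962]
tcp_rot: [-0.0, -0.285, 0.959, 0.0]
force: [0.2, 0.8, -0.1]
width: 0.551
```

```bash
python3 - <<'E'
from h import *
import json
s=env.sense();print(s['width'],s['position'],s['force'],s['tcp_rot'])
m=env.camera_model('wrist');json.dump({k:np.array(v).tolist() for k,v in m.items()},open('w8.json','w'))
im=env.camera('wrist');cv2.imwrite('pics/w8.png',im[:,:,::-1]);cv2.imwrite('pics/w8c.png',cv2.resize(im[100:300,130:370,::-1],None,fx=3,fy=3,interpolation=cv2.INTER_CUBIC))
im=env.camera('top');cv2.imwrite('pics/t8.png',cv2.resize(im[140:250,150:290,::-1],None,fx=5,fy=5,interpolation=cv2.INTER_CUBIC))
E
```

```text
0.5508048271783494 [0.51130687 0.03279012 0.19620335] [ 0.18167387  0.80226224 -0.0699842 ] [-1.00308281e-04 -2.84584861e-01  9.58650847e-01  1.35778075e-05]
```

View pics/w8c.png

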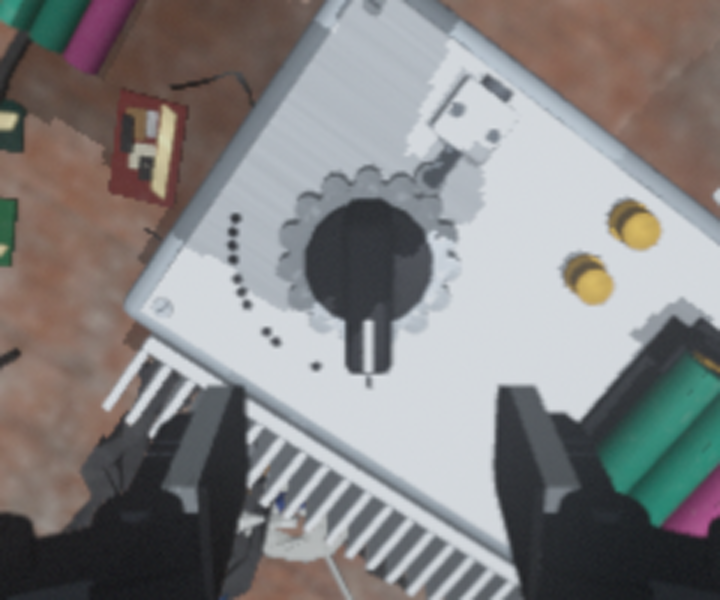

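The knob's bar runs straight down the picture at column 369, which is the jaws' centre line, and the fingers are open evenly on both sides of it. I'll refit the axis from the dots.

```bash
python3 - <<'E'
from h import *
import json
from scipy.optimize import least_squares
m=json.load(open('w8.json'))
k=lambda c:np.array([130,100])+np.array(c,float)/3-0.35
D=plane(m,k([(369,382),(316,366),(271.5,337),(241.5,290.5),(234,239)]),.05)[:,:2]
an=np.radians([36,12,-12,-36,-60])
f=lambda x:(D-x[:2]-x[3]*np.c_[np.cos(an+x[2]),np.sin(an+x[2])]).ravel()
s=least_squares(f,[.51,.03,0,.046]);print('knob from dots',s.x[:2],np.degrees(s.x[2]),s.x[3],np.abs(s.fun).max())
print('tip',plane(m,k([(369,372),(369,320)]),.101))
x=s.x
go([x[0],x[1],.092],np.radians(126)+x[2]);print(np.degrees(np.radians(126)+x[2]))
E
```

```text
knob from dots [0.51321359 0.0343687 ] -4.245224371589162 0.04639402303970363 0.0008071763211178612
tip [[0.53046863 0.04454926 0.101     ]
 [0.51714727 0.03590001 0.101     ]]
lin [-0.24  0.03 10.43] twist [ 0.   -0.01  1.35]
121.75477562841085
```

View pics/t8.png

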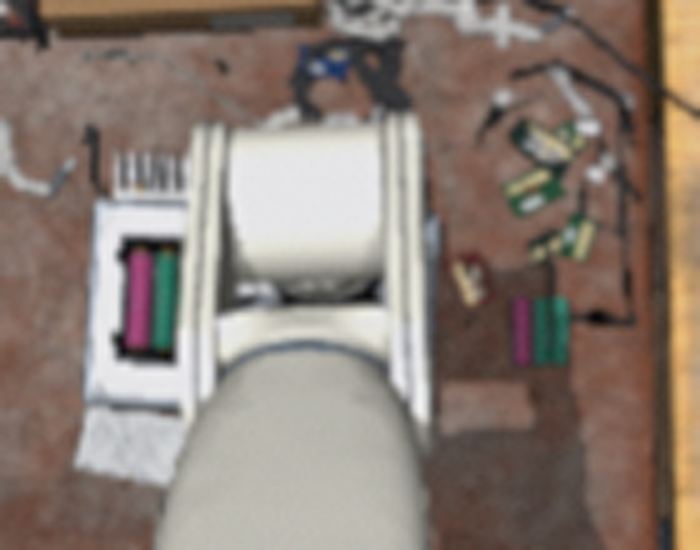

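>>> {"op": "apply_moves", "data": {"twist": [[0,0,0],[0,0,0],[0,0,0],[0,0,0],[0,0,0],[0,0,0],[0,0,0],[0,0,0],[0,0,0],[0,0,0]], "linear": [[0,0,1],[-0.1,0,2.5],[-0.2,0,4],[-0.2,0,5.5],[-0.2,0,7],[-0.2,0,8.3],[-0.2,0,9.3],[-0.2,0,9.9],[-0.2,0,10.1],[-0.2,0,10.1]], "gripper": [0.45,0.45,0.45,0.45,0.45,0.45,0.45,0.45,0.45,0.45]}}

```text
clock: 17.7
position: [0.5131, 0.0336, 0.0952]
tcp_rot: [-0.0, -0.285, 0.959, 0.0]
force: [-0.3, 0.5, 0.1]
width: 0.552
```

>>> {"op": "apply_moves", "data": {"twist": [[0,0,0],[0,0,0],[0,0,0],[0,0,0],[0,0,0],[0,0,0],[0,0,0],[0,0,0],[0,0,0],[0,0,0]], "linear": [[0,0,0],[0,0,0],[0,0,0],[0,0,0],[0,0,0],[0,0,0],[0,0,0],[0,0,0],[0,0,0],[0,0,0]], "gripper": [0.5,0.6,0.7,0.8,0.95,0.95,0.95,0.95,0.95,0.95], "grip_force": 80}}

```text
clock: 18.7
position: [0.5134, 0.0334, 0.0958]
tcp_rot: [0.0, -0.285, 0.959, -0.0]
force: [-0.1, -3.0, 6.2]
width: 0.146
```

```bash
python3 - <<'E'
from h import *
import json
s=env.sense();print(s['width'],s['position'],s['force'],s['torque'],s['tcp_rot'],s['qpos'])
m=env.camera_model('wrist')
im=env.camera('wrist');cv2.imwrite('pics/w9c.png',cv2.resize(im[80:330,130:370,::-1],None,fx=2.4,fy=2.4,interpolation=cv2.INTER_CUBIC))
E
```

```text
0.14640437234689924 [0.51341184 0.03336125 0.09579643] [-0.1440701  -3.04846905  6.19805222] [-0.39116969  0.11550546  0.02624072] [ 3.32671954e-04 -2.85054910e-01  9.58511097e-01 -2.53015670e-04] [ 4.19345933e-02  5.10398714e-01  1.96425976e+00 -5.30603539e-04
  6.66165336e-01 -2.10657218e+00]
```

View pics/w9c.png

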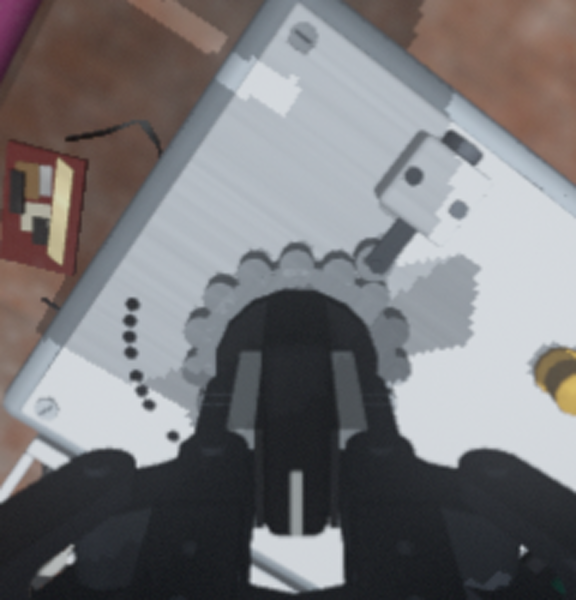

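The bar is gripped across its thickness, with the pads even on both sides. Next I turn to the first click.

>>> {"op": "apply_moves", "data": {"twist": [[0,0,3],[0,0,7],[0,0,11],[0,0,15],[0,0,19],[0,0,22],[0,0,24],[0,0,24],[0,0,24],[0,0,24]], "linear": [[0,0,0],[0,0,0],[0,0,0],[0,0,0],[0,0,0],[0,0,0],[0,0,0],[0,0,0],[0,0,0],[0,0,0]], "gripper": [0.95,0.95,0.95,0.95,0.95,0.95,0.95,0.95,0.95,0.95]}}

```text
clock: 19.75
position: [0.5135, 0.0334, 0.0958]
tcp_rot: [0.0, -0.08, 0.997, -0.0]
force: [-0.7, -2.7, 5.7]
width: 0.146
```

```bash
python3 - <<'E'
from h import *
s=env.sense();print(s['width'],s['position'],s['force'],s['torque'])
r=pose(s)[1];y=r.as_matrix()[:,1];print('yaw jaw',np.degrees(np.arctan2(y[1],y[0])))
im=env.camera('wrist');cv2.imwrite('pics/w10c.png',cv2.resize(im[80:330,130:370,::-1],None,fx=2.4,fy=2.4,interpolation=cv2.INTER_CUBIC))
E
```

```text
0.14621586004843 [0.51345729 0.03335041 0.0958258 ] [-0.65433547 -2.68235572  5.68173719] [-0.33869432  0.14614466  0.09925305]
yaw jaw 99.13935532676709
```

View pics/w10c.png

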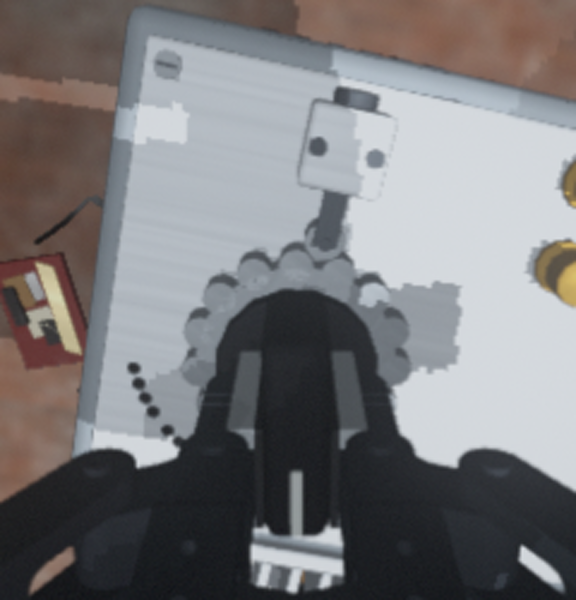

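The wheel has turned with the tool and the roller sits in a notch at (327,240). I'll hold here for a second, then turn to the second click.

>>> {"op": "apply_moves", "data": {"twist": [[0,0,0],[0,0,0],[0,0,0],[0,0,0],[0,0,0],[0,0,0],[0,0,0],[0,0,0],[0,0,0],[0,0,0]], "linear": [[0,0,0],[0,0,0],[0,0,0],[0,0,0],[0,0,0],[0,0,0],[0,0,0],[0,0,0],[0,0,0],[0,0,0]], "gripper": [0.95,0.95,0.95,0.95,0.95,0.95,0.95,0.95,0.95,0.95]}}

```text
clock: 20.8
position: [0.5134, 0.0334, 0.0958]
tcp_rot: [0.0, -0.08, 0.997, -0.0]
force: [-1.2, -2.1, 5.3]
width: 0.151
```

>>> {"op": "apply_moves", "data": {"twist": [[0,0,3],[0,0,7],[0,0,11],[0,0,15],[0,0,19],[0,0,22],[0,0,24],[0,0,24],[0,0,24],[0,0,24]], "linear": [[0,0,0],[0,0,0],[0,0,0],[0,0,0],[0,0,0],[0,0,0],[0,0,0],[0,0,0],[0,0,0],[0,0,0]], "gripper": [0.95,0.95,0.95,0.95,0.95,0.95,0.95,0.95,0.95,0.95]}}

```text
clock: 21.8
position: [0.5135, 0.0333, 0.0958]
tcp_rot: [0.0, 0.129, 0.992, -0.0]
force: [-0.7, -1.5, 5.8]
width: 0.142
```

```bash
python3 - <<'E'
from h import *
s=env.sense();print(s['width'],s['position'],s['force'],s['torque'])
r=pose(s)[1];y=r.as_matrix()[:,1];print('yaw jaw',np.degrees(np.arctan2(y[1],y[0])))
im=env.camera('wrist');cv2.imwrite('pics/w11c.png',cv2.resize(im[80:330,130:370,::-1],None,fx=2.4,fy=2.4,interpolation=cv2.INTER_CUBIC))
E
```

```text
0.14247775143507485 [0.51345216 0.03331236 0.09578457] [-0.7276183  -1.51231253  5.79590657] [-0.38436743  0.14695632  0.14787657]
yaw jaw 75.14475330038162
```

View pics/w11c.png

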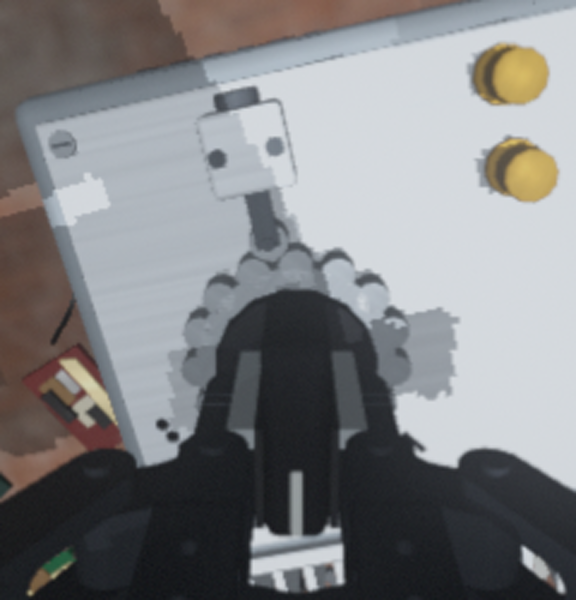

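The knob is on the second click: the roller has moved to the next notch, at (268,243), and the bar is still centred between the pads. I'll hold a second, then turn to the third click.

>>> {"op": "apply_moves", "data": {"twist": [[0,0,0],[0,0,0],[0,0,0],[0,0,0],[0,0,0],[0,0,0],[0,0,0],[0,0,0],[0,0,0],[0,0,0]], "linear": [[0,0,0],[0,0,0],[0,0,0],[0,0,0],[0,0,0],[0,0,0],[0,0,0],[0,0,0],[0,0,0],[0,0,0]], "gripper": [0.95,0.95,0.95,0.95,0.95,0.95,0.95,0.95,0.95,0.95]}}

```text
clock: 22.85
position: [0.5135, 0.0333, 0.0958]
tcp_rot: [0.001, 0.129, 0.992, -0.0]
force: [-0.5, -2.3, 6.8]
width: 0.15
```

>>> {"op": "apply_moves", "data": {"twist": [[0,0,3],[0,0,7],[0,0,11],[0,0,15],[0,0,19],[0,0,22],[0,0,24],[0,0,24],[0,0,24],[0,0,24]], "linear": [[0,0,0],[0,0,0],[0,0,0],[0,0,0],[0,0,0],[0,0,0],[0,0,0],[0,0,0],[0,0,0],[0,0,0]], "gripper": [0.95,0.95,0.95,0.95,0.95,0.95,0.95,0.95,0.95,0.95]}}

```text
clock: 23.85
position: [0.5135, 0.0333, 0.0958]
tcp_rot: [0.001, 0.333, 0.943, -0.0]
force: [-0.9, -3.6, 5.9]
width: 0.145
```

>>> {"op": "apply_moves", "data": {"twist": [[0,0,0],[0,0,0],[0,0,0],[0,0,0],[0,0,0],[0,0,0],[0,0,0],[0,0,0],[0,0,0],[0,0,0]], "linear": [[0,0,0],[0,0,0],[0,0,0],[0,0,0],[0,0,0],[0,0,0],[0,0,0],[0,0,0],[0,0,0],[0,0,0]], "gripper": [0.95,0.95,0.95,0.95,0.95,0.95,0.95,0.95,0.95,0.95]}}

```text
clock: 24.85
position: [0.5135, 0.0333, 0.0958]
tcp_rot: [0.001, 0.333, 0.943, -0.0]
force: [-1.5, -3.4, 5.6]
width: 0.147
```

```bash
python3 - <<'E'
from h import *
s=env.sense();print(s['width'],s['position'],s['force'],s['torque'])
r=pose(s)[1];y=r.as_matrix()[:,1];print('yaw jaw',np.degrees(np.arctan2(y[1],y[0])))
im=env.camera('wrist');cv2.imwrite('pics/w12c.png',cv2.resize(im[:,:,::-1],(800,600),interpolation=cv2.INTER_CUBIC))
im=env.camera('scene');cv2.imwrite('pics/s12.png',cv2.resize(im[110:350,170:400,::-1],None,fx=2.4,fy=2.4,interpolation=cv2.INTER_CUBIC))
E
```

```text
0.14692909357873263 [0.51347073 0.03328998 0.09580252] [-1.4962243  -3.35426054  5.56976826] [-0.48408182  0.11938252  0.16966385]
yaw jaw 51.15153583990341
```

View pics/w12c.png

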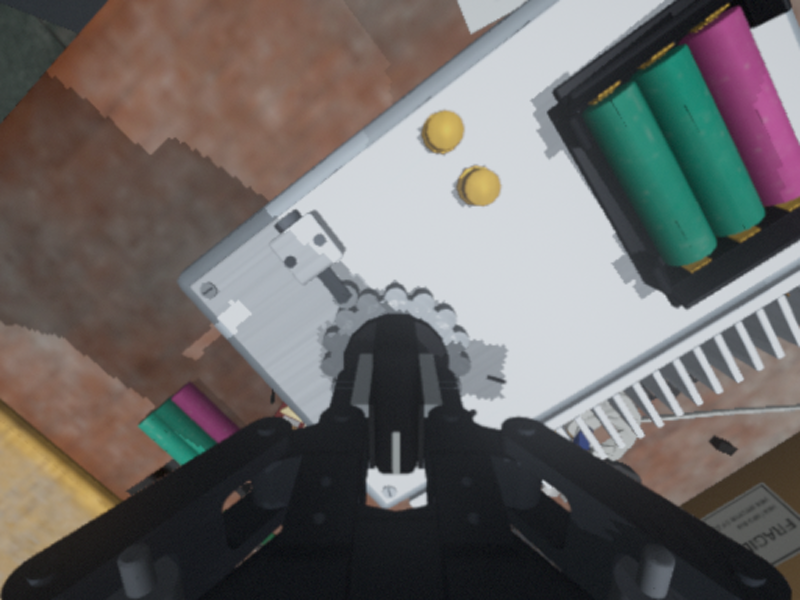

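View pics/s12.png

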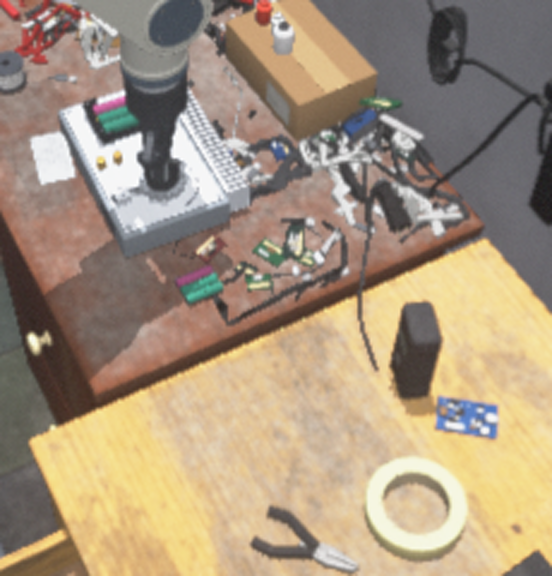

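The knob is on the third click: the jaws have turned 72° in all, with the roller in its notch at (345,292) and the bar square between the pads. The pack lies seated in the cradle, and the meter, pliers and reel stand where they were. I'm handing the job in.

```bash
python3 -c "
from plant import env
print(env.job_done()); s=env.sense(); print(s['clock'],s['width'],s['tcp_rot'])"
```

```text
the job is handed in; nothing more can be done
None
the job is handed in; nothing more can be done
```

The load test is done and handed in at about 25 s, well inside the 54 s limit. The pack is seated in the cradle and the arm is still holding the knob at the third click. The hand-in returned no verdict, so what follows rests on my own checks.

- **Pack:** I picked up the larger three-cell pack from the wooden table and pressed it down into the cradle. Floor contact came at the expected height, TCP z 0.0806 m with about 15 N, and then I let go. The last pictures show it lying flat between both end walls, clear of the fingers.
- **Knob:** I turned it clockwise in three 24° steps, resting one to one and a half seconds at each click. The jaw angle went from 123.1° to 99.1°, 75.1° and 51.2°, which is 72° in all. The bar did not slip in the pads, and the roller sat in a notch at each stop.
- **Other items:** the meter, pliers and solder reel were not touched and look unmoved.
- **Where checks disagreed:**
  - The second fit of the knob's axis gave a box angle about 1.3° off the first. I kept the first, and the grip lined up with the bar.
  - Early estimates of the cradle's middle differed by 2–5 mm. I settled it with a look from just above the cradle before lowering the pack.

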